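# Click the panel tester's thumbwheel to its marked stop and start the test

### The arm

A 7-joint arm with a two-finger parallel gripper is mounted at the origin on the work surface. World frame = base frame: x ahead of the robot, y to its left, z up, the work surface at z = 0. Lengths are in m, angles in rad, forces in N, time in s.
With the tool pointing down it reaches from about 0.4 to 0.85 m from the base axis. Payload 6.9 kg.
Tool frame: the origin (TCP) lies midway between the tips of the shut fingers; the grasp point (between the pads) lies behind it (ctrl.pinch_z is the z of the grasp point in the tool frame, in m); z points along the fingers, y is the direction in which the jaws open and shut (so a half turn about z gives the same grasp; the last joint's range is limited). The gripper opens to 85 mm and grips with 20 to 120 N. Pads are 22 mm wide; open, the fingers measure 114 mm over their backs; the gripper's body (76 mm by 85 mm) begins 54 mm behind the grasp point. The pads swing forward as they close: fully open they stand 13 mm farther back than shut.
Start: joints at [-1.133, 0.507, -0.238, 1.5, 0.126, 1.149, -0.155], TCP at [0.204, 0.591, 0.231] pointing down, gripper open.
Joint ranges: [-3.08, 3.08], [-0.24, 2.05], [-1.43, 1.35], [0, 2.5], [-1.52, 4.66], [0.17, 1.96], [-2.89, 2.89]. Speed limits (rad/s): [2.39, 2.39, 3.14, 3.14, 3.14, 3.14, 3.14].

### API

Orientations are given as a unit quaternion [w, x, y, z].
In Python, from station import ctrl, get_state, vision, ticket, models gives the robot as it stands. Calls block until the motion is done:
- ctrl.movep(position, orientation): joint-space move of the TCP to a pose.
- ctrl.movel(position, frame=None, max_speed=0.15): straight line of the TCP; frame=None keeps the orientation; max_speed is the mean speed in m/s.
- ctrl.set_joints(angles): joint-space move.
- ctrl.ungrasp() and ctrl.close_gripper(force=None): open the fingers fully, or close them until they stop; force is the grip in N (None keeps the last).
- ctrl.pause(seconds).
- ctrl.ik(position, orientation): joint angles nearest the present ones, or None.
- get_state(): the state.
- vision.grab_frame(name): name is "scene" or "side" or "wrist"; returns (picture, depth): 400x640x3 uint8, blue, green, red; 400x640 float32, m along the optical axis (not along the pixel's ray), 0 where there is no reading.
- vision.camera_info(name): a dict with "mtx" (3x3 intrinsics, pixels), "R" (3x3) and "t" (3): a world point X has camera coordinates R X + t; the wrist camera has in their place "hand_eye" (4x4, takes a point from camera to tool coordinates, whose origin is the TCP and whose axes are the flange's). Camera axes: x right, y down, z forward; pixel columns grow to the right and rows downward; lengths in m; the calibration is good to about 2 mm. A picture is of the moment at which its call begins: read the wrist's pose just before it. camera_info takes no time and is no camera call.
A pose or a line that the arm cannot do raises ctrl.Unreachable and nothing moves.
- ticket.close_job(): hands the job in, once; it reports no verdict.
Trained networks look in the newest picture that a camera, given by its name, has taken for a name from the list of things; names that differ only in an ending like _2 or _b are one class to them, and where a whole thing is asked for, a point or a joint stands for the part that bears it (a point fixed in the world has none). Each returns a list of dicts, best first, with "p" (0 to 1); they miss things now and then, are a little off and sometimes report something else, mostly with a low value. They report only what shows in the picture. A call takes as long as a camera call. They do not tell look-alikes from the thing itself.
- models.recognise(camera, target): "point" ([column, row] in pixels, amid what is visible of it).
- models.masks_of(camera, target): "mask" (400x640 bool, what is visible of it) and "point" ([column, row] in pixels, amid what is visible of it).
The state is a dict: "time": time; "qpos": joint angles; "qd": joint speeds; "tau": joint torques, N m; "tcp_pos": TCP position; "eef_rot": TCP orientation; "contact_force": force on the tool from outside, world axes, zero at the start; "wrist_torque": the same for the moment, N m; "width": finger opening in m.
Only numpy, scipy, OpenCV 4.12 (cv2) and the standard library are available. Lean on these libraries where they do the work, as an engineer would, in place of code of your own. Each camera call takes 0.05 s, during which the arm holds its last target. There are 200 camera calls.

### The job

Set up the circuit-panel tester: with a fingertip, by friction on its knurled rim, roll the metal thumbwheel on the grey selector box towards the robot until it clicks into the stop where its black bar is on top, level with the two white marks beside it (it was left one or two clicks short). Then press the push button on the other grey box fully down and let it come up again. Only touch: press lightly on the wheel, pinch and lift nothing, and leave the loose things around where they are.

Things in the scene. Friction and masses are not known exactly. Their poses are not given: they have to be found in the camera images.
- selector: Fixed grey box, 140 x 120 x 70 mm high, with the thumbwheel standing out of the middle of its top between two black guard rails (each 84 mm along x, 8 mm thick, top 78 mm above the bench, inner faces 28 mm apart). Origin: centre of its underside. Its x axis points away from the robot (turned by up to about 0.5 rad), y along the wheel's axle, z up.
- wheel_top (a point): The fixed point at the top of the wheel's rim, 95 mm above the bench, with the selector's axes (it does not turn with the wheel). Wheel: bare-metal knurled disc of radius 40 mm, 24 mm wide, its axle level along the selector's y, 55 mm above the bench, so that it stands 25 mm out of the box and 17 mm above the guard rails.
- wheel (a joint): Wheel angle (rad), -1.75 to 0.85; grows as the wheel's top moves along the selector's -x, towards the robot. Clicks every 0.524 (21 mm of rim): 0, -0.524, -1.047...; between two it is drawn to the nearer. At 0 the black bar across the rim is on top, level with the white marks on the rails; it starts beyond the top. A click yields at 2 to 3 N along the rim: a fingertip press of 5 to 10 N carries it.
- starter: Fixed grey box, 110 x 100 x 50 mm high, with the push button in the middle of its top. Origin: centre of its underside, z up.
- start_top (a point): Centre of the top face of the button (moves down with it).
- start (a joint): How far the button is pressed (m): 0 is up, 0.006 fully down. A black round button of radius 16 mm in a dark steel collar; a spring, 5 N when fully down, returns it.
- transformer: Loose bystander: small transformer, white base and copper coil, 34 x 30 x 36 mm high. Origin: centre of its underside.
- jar: Loose bystander: jar of diameter 52 mm, 65 mm high. Origin: centre of its underside.
- driver: Loose bystander: screwdriver with a black handle, 170 mm long, 26 mm thick, lying along its x. Origin: under the middle of its length, on the bench.
- board: Loose bystander: single green circuit board, 70 x 70 mm, with parts up to 26 mm high. Origin: centre of its underside.
Not all that is in view belongs to the job. What is shaped like the starter but orange is not meant.

How it is judged:
By the outcome, as a careful person would: the job done as asked, in the order asked, and still so for the second after the job is handed in, with the robot touching nothing.
It also fails if it takes over 67 s, if anything falls off the work surface, if the arm or the gripper's body presses on something with over 40 N, if the wrist force passes 120 N, or if a joint passes its speed limit or range.

## Working session

There is one attempt and no reset: what is moved stays moved. The work goes in short steps, each a Python script; the robot and the scene stay as the last script left them, time stands still between calls to the robot, and variables do not carry over. Pictures are saved under pics/ and viewed, about 8 in all and at most 12, crops included, and the job is handed in when it is done.

```bash
ls; mkdir -p pics
cat > h.py <<'E'
import numpy as np, cv2
from station import ctrl, get_state, vision, ticket, models
from scipy.spatial.transform import Rotation as Rn
def cloud(cam):
    s=get_state(); im,d=vision.grab_frame(cam); i=vision.camera_info(cam); K=np.array(i["mtx"])
    v,u=np.mgrid[:400,:640]
    P=np.stack([(u-K[0,2])/K[0,0]*d,(v-K[1,2])/K[1,1]*d,d],-1)
    if "R" in i: W=(P-np.array(i["t"]))@np.array(i["R"])
    else:
        H=np.array(i["hand_eye"]); q=s["eef_rot"]; R=Rn.from_quat([q[1],q[2],q[3],q[0]]).as_matrix()
        W=(P@H[:3,:3].T+H[:3,3])@R.T+np.array(s["tcp_pos"])
    W[d==0]=np.nan
    return im,d,W
E
python3 - <<'E'
from h import *
s=get_state(); print({k:np.round(v,3) for k,v in s.items()}, ctrl.pinch_z)
for c in ["scene","side"]:
    im,d,W=cloud(c); cv2.imwrite(f"pics/{c}0.png",im)
    np.savez(f"{c}0.npz",im=im,W=W)
    for t in ["selector","wheel","starter","start","jar","transformer","driver","board"]:
        for m in models.masks_of(c,t)[:3]:
            X=W[m["mask"]]; X=X[~np.isnan(X[:,0])]
            print(c,t,round(m["p"],2),np.round(m["point"]),np.round(np.median(X,0),3) if len(X) else None, np.round(np.percentile(X[:,2],98),3) if len(X) else None)
print(get_state()["time"])
E
```

```text
pics
{'time': np.float64(0.0), 'qpos': array([-1.133,  0.508, -0.238,  1.501,  0.126,  1.149, -0.155]), 'qd': array([ 0.001, -0.   ,  0.001,  0.001,  0.003,  0.002,  0.001]), 'tau': array([ 0.0000e+00, -6.2063e+01, -2.1870e+00, -2.4963e+01,  1.3000e-02,
        1.2000e-02,  0.0000e+00]), 'tcp_pos': array([0.204, 0.59 , 0.23 ]), 'eef_rot': array([-0.   ,  0.165,  0.986, -0.001]), 'contact_force': array([-0.564,  0.203, -0.558]), 'wrist_torque': array([-0.013,  0.02 , -0.023]), 'width': np.float64(0.086)} -0.0187
scene selector 0.82 [414. 233.] [0.571 0.206 0.069] 0.094
scene wheel 0.51 [421. 216.] [0.554 0.213 0.089] 0.097
scene starter 0.95 [257. 192.] [ 0.435 -0.193  0.05 ] 0.073
scene starter 0.92 [262. 244.] [ 0.611 -0.147  0.05 ] 0.073
scene starter 0.7 [246. 152.] [ 0.265 -0.243  0.049] 0.073
scene start 0.7 [186. 301.] [ 0.775 -0.28   0.072] 0.075
scene start 0.63 [253. 183.] [ 0.42  -0.199  0.072] 0.074
scene start 0.57 [245. 141.] [ 0.242 -0.247  0.071] 0.075
scene jar 0.78 [485. 221.] [0.517 0.389 0.046] 0.067
scene jar 0.66 [260. 233.] [ 0.594 -0.151  0.072] 0.074
scene tra
[... 271 characters left out ...]
0.066] 0.091
side wheel 0.65 [283. 201.] [ 0.583 -0.121  0.044] 0.069
side wheel 0.57 [280. 260.] [0.541 0.222 0.085] 0.094
side starter 0.88 [283. 200.] [ 0.583 -0.121  0.044] 0.069
side starter 0.6 [415. 193.] [ 0.238 -0.218  0.04 ] 0.068
side starter 0.57 [228. 179.] [ 0.76  -0.251  0.041] 0.068
side start 0.64 [418. 179.] [ 0.235 -0.239  0.068] 0.071
side start 0.6 [352. 182.] [ 0.412 -0.191  0.068] 0.071
side start 0.51 [285. 188.] [ 0.588 -0.144  0.066] 0.071
side jar 0.66 [292. 352.] [0.499 0.414 0.043] 0.064
side transformer 0.64 [290. 230.] [ 0.549 -0.     0.015] 0.034
side driver 0.79 [367. 241.] [0.373 0.008 0.019] 0.024
side board 0.73 [313. 169.] [ 0.538 -0.407  0.006] 0.024
0.9
```

View pics/scene0.png

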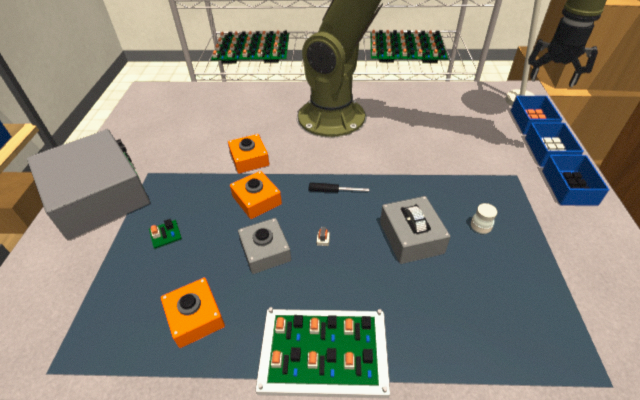

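Run:
```python
import numpy as np,cv2
for c in ["scene","side"]:
    f=np.load(c+"0.npz");W=f["W"];im=f["im"]
    near=(np.abs(W[...,0]-.565)<.13)&(np.abs(W[...,1]-.21)<.13)
    for lo,hi in [(.06,.073),(.0735,.081),(.083,.1)]:
        p=W[near&(W[...,2]>lo)&(W[...,2]<hi)][:,:2].astype(np.float32)
        r=cv2.minAreaRect(p);print(c,lo,len(p),p.mean(0),r, cv2.boxPoints(r).round(3).tolist())
    for x,y in [(.24,-.245),(.42,-.195),(.59,-.15),(.775,-.28)]:
        m=(np.hypot(W[...,0]-x,W[...,1]-y)<.05)&(W[...,2]>.06)&(W[...,2]<.085)
        p=W[m];
        b=(np.hypot(W[...,0]-x,W[...,1]-y)<.09)&(W[...,2]>.04)&(W[...,2]<.056)
        print(c,len(p),np.median(p,0).round(4),p[:,:2].min(0),p[:,:2].max(0),"body bgr",np.median(im[b],0))
```

```text
scene 0.06 1811 [0.552379  0.2110573] ((0.5421547889709473, 0.2125515341758728), (0.14178510010242462, 0.12105951458215714), 16.118471145629883) [[0.4569999873638153, 0.25099998712539673], [0.4909999966621399, 0.13500000536441803], [0.6269999742507935, 0.17399999499320984], [0.5929999947547913, 0.28999999165534973]]
scene 0.0735 224 [0.55270976 0.20871474] ((0.5464092493057251, 0.21420222520828247), (0.11712843179702759, 0.10391838848590851), 15.257049560546875) [[0.47600001096725464, 0.24899999797344208], [0.5040000081062317, 0.14900000393390656], [0.6169999837875366, 0.17900000512599945], [0.5889999866485596, 0.2800000011920929]]
scene 0.083 220 [0.5474239  0.21281911] ((0.5428651571273804, 0.21329714357852936), (0.060345038771629333, 0.02579246461391449), 15.11849594116211) [[0.5099999904632568, 0.21799999475479126], [0.5170000195503235, 0.19300000369548798], [0.574999988079071, 0.20900000631809235], [0.5690000057220459, 0.23399999737739563]]
scene 134 [ 0.2437 -0.2471  0.0663] [ 0.21824681 -0.27171623] [ 0.26002196 -0.22588521] body bgr [  0. 146. 251.]
scene 175 [ 0.4208 -0.1985
[... 1020 characters left out ...]
48452973365784), (0.0545581579208374, 0.028846662491559982), 14.254088401794434) [[0.5090000033378601, 0.22300000488758087], [0.515999972820282, 0.19499999284744263], [0.5690000057220459, 0.20800000429153442], [0.5619999766349792, 0.23600000143051147]]
side 81 [ 0.2364 -0.2392  0.0677] [ 0.21993229 -0.26280881] [ 0.25414272 -0.22828178] body bgr [ 77. 146. 241.]
side 90 [ 0.4115 -0.189   0.0672] [ 0.39209654 -0.21104462] [ 0.42977251 -0.1746583 ] body bgr [ 75. 143. 241.]
side 89 [ 0.5872 -0.1435  0.0676] [ 0.56672519 -0.16729103] [ 0.60643344 -0.12486998] body bgr [140. 150. 155.]
side 73 [ 0.7672 -0.2721  0.0673] [ 0.74711902 -0.2936384 ] [ 0.78437544 -0.25646288] body bgr [ 77. 144. 241.]
```

The scene shows the selector at about (415,230) and the one grey starter at (263,244). The other three boxes are orange decoys. Next I'll close the gripper and look from above the selector.

```bash
cat >> h.py <<'E'
YAW=0.275; SC=np.array([.541,.2145]); 
def Q(a): return [0,float(np.cos(a/2)),float(np.sin(a/2)),0]
QS=Q(np.pi+YAW)
ux=np.array([np.cos(YAW),np.sin(YAW)])
E
python3 - <<'E'
from h import *
print(np.round(vision.camera_info("wrist")["hand_eye"],3).tolist())
ctrl.close_gripper()
for a in (np.pi+YAW,YAW):
    print(a,ctrl.ik([*SC,.22],Q(a)))
ctrl.movep([*SC,.24],QS)
im,d,W=cloud("wrist"); cv2.imwrite("pics/w1.png",im); np.savez("w1.npz",im=im,W=W)
near=np.hypot(W[...,0]-SC[0],W[...,1]-SC[1])<.13
for lo,hi in [(.06,.073),(.0735,.081),(.083,.1)]:
    p=W[near&(W[...,2]>lo)&(W[...,2]<hi)][:,:2].astype(np.float32)
    if len(p)>10: print(lo,len(p),cv2.minAreaRect(p))
s=get_state();print(s["time"],s["tcp_pos"],s["contact_force"],s["width"],s["eef_rot"])
E
```

```text
[[-0.001, -0.949, -0.315, 0.081], [1.0, -0.001, -0.001, 0.0], [0.001, -0.315, 0.949, -0.142], [0.0, 0.0, 0.0, 1.0]]
3.416592653589793 [-0.23979825  0.45224792 -0.27519126  1.63499529  0.13555085  1.07312008
  1.29226984]
0.275 [-0.70348037  0.47691435  0.44421372  1.64131439 -0.22624672  1.07463083
 -1.49009757]
0.06 13819 ((0.540963888168335, 0.2126992791891098), (0.13937310874462128, 0.12044209986925125), 16.301795959472656)
0.0735 1726 ((0.5410218834877014, 0.2127336859703064), (0.08353376388549805, 0.04398200288414955), 16.359477996826172)
0.083 1586 ((0.541001558303833, 0.21266962587833405), (0.05943853780627251, 0.02402227558195591), 16.277122497558594)
3.55 [0.54047798 0.21586985 0.24000786] [-0.41263728 -0.44284331 -0.56327984] 2.1508367514431317e-05 [-5.01825316e-05 -1.37955586e-01  9.90438363e-01  3.19146810e-04]
```

View pics/w1.png

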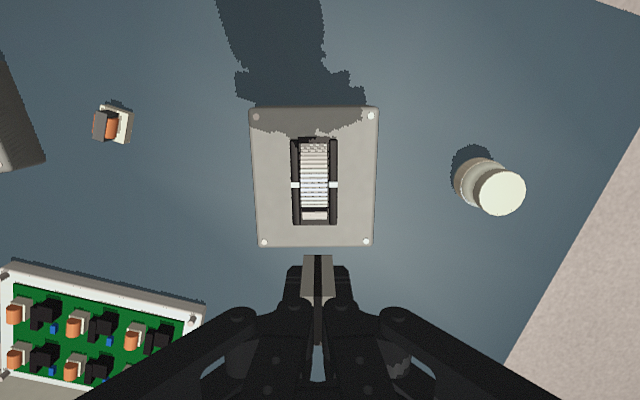

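The wheel is at (314,180) and the white marks are at row 185. The dark bar is at about row 212, on the far side of the marks, and the jar is 15 cm to the right. I'll work out the bar angle from the depth data.

```bash
cat >> h.py <<'E'
YAW=np.radians(16.3); SC=np.array([.541,.2127]); ux=np.array([np.cos(YAW),np.sin(YAW)]); uy=np.array([-ux[1],ux[0]]); QS=Q(np.pi+YAW)
def bar(im,W,show=True):
    D=W[...,:2]-SC; X=D@ux; Y=D@uy; Z=W[...,2]
    m=(np.abs(Y)<.009)&(np.abs(X)<.045)&(Z>.05)
    out=[]
    for x0 in np.arange(-.042,.042,.002):
        k=m&(X>=x0)&(X<x0+.002)
        if k.any(): out.append((round(x0*1000+1),int(np.median(im[k].mean(1))),round(np.median(Z[k])*1000)))
    return out
E
python3 - <<'E'
from h import *
f=np.load("w1.npz"); print(bar(f["im"],f["W"]))
E
```

```text
[(-41, 85, 71), (-39, 77, 70), (-37, 155, 71), (-35, 163, 74), (-33, 176, 78), (-31, 192, 80), (-29, 168, 82), (-27, 197, 84), (-25, 186, 86), (-23, 208, 88), (-21, 220, 89), (-19, 196, 90), (-17, 26, 316), (-15, 26, 314), (-13, 26, 289), (-11, 27, 287), (-9, 26, 301), (-7, 28, 266), (-5, 30, 276), (-3, 37, 277), (-1, 38, 277), (1, 38, 277), (3, 38, 277), (5, 37, 284), (7, 37, 286), (9, 27, 289), (11, 74, 277), (13, 215, 93), (15, 168, 92), (17, 226, 92), (19, 26, 91), (21, 29, 90), (23, 104, 89), (25, 208, 86), (27, 214, 85), (29, 213, 84), (31, 213, 82), (33, 212, 79), (35, 208, 77), (37, 163, 72), (39, 77, 70), (41, 82, 70)]
```

The bar sits at x=+20.5 mm, z=90 mm, which is −0.52 rad, so the wheel is one click short. I'll press lightly and roll about 22 mm towards the robot.

```bash
cat > roll.py <<'E'
from h import *
def F(b=0): return np.array(get_state()["contact_force"])-b
def at(x,z,v=.1): ctrl.movel([*(SC+ux*x),z],frame=QS,max_speed=v)
def roll(x0,x1,target=7.):
    at(x0,.15,.2); at(x0,.103); ctrl.pause(.2); b=F()
    z=.101
    while z>.088:
        at(x0,z,.02); f=F(b)
        if f[2]>target-2: break
        z-=.001 if f[2]<1 else .0004
    print("contact z",z,f.round(2),get_state()["tcp_pos"],get_state()["time"])
    x=x0
    while x>x1:
        x-=.0015; fz=F(b)[2]
        z+=np.clip((fz-target)*.00012,-.0006,.001)
        at(x,z,.03); f=F(b)
        print(round(x*1000,1),round(z*1000,2),"ft %.1f fz %.1f"%(f[:2]@ux,f[2]))
        if f[2]>25: break
    print(get_state()["time"])
E
python3 - <<'E'
from roll import *
roll(.010,-.0125)
at(-.0125,.15,.2); at(.0,.24,.2)
ctrl.pause(.3)
s=get_state();print(s["time"])
im,d,W=cloud("wrist"); print(bar(im,W)); np.savez("w2.npz",im=im,W=W); cv2.imwrite("pics/w2.png",im[80:280,180:460])
E
```

```text
contact z 0.094 [-0.48  1.5   6.61] [0.55116344 0.21568796 0.09483509] 6.9667
8.5 93.95 ft 3.3 fz 5.2
7.0 93.74 ft 2.5 fz 6.3
5.5 93.65 ft 2.4 fz 7.1
4.0 93.67 ft 2.0 fz 7.9
2.5 93.77 ft 1.5 fz 7.6
1.0 93.85 ft 0.8 fz 7.4
-0.5 93.9 ft 1.1 fz 7.0
-2.0 93.9 ft 0.8 fz 8.6
-3.5 94.09 ft 0.5 fz 6.8
-5.0 94.07 ft -0.0 fz 7.6
-6.5 94.15 ft -0.7 fz 7.2
-8.0 94.17 ft -1.0 fz 6.9
-9.5 94.16 ft -0.7 fz 6.6
-11.0 94.11 ft -0.4 fz 6.4
-12.5 94.04 ft 2.1 fz 5.9
-14.0 93.91 ft 1.3 fz 6.6
10.9667
12.3083
[(-41, 85, 71), (-39, 84, 70), (-37, 158, 71), (-35, 180, 75), (-33, 179, 78), (-31, 179, 80), (-29, 187, 82), (-27, 205, 85), (-25, 187, 86), (-23, 197, 88), (-21, 197, 88), (-19, 150, 92), (-17, 26, 315), (-15, 25, 311), (-13, 26, 289), (-11, 28, 276), (-9, 27, 302), (-7, 28, 265), (-5, 39, 276), (-3, 38, 276), (-1, 37, 276), (1, 38, 276), (3, 37, 277), (5, 38, 276), (7, 28, 288), (9, 38, 276), (11, 95, 275), (13, 217, 93), (15, 179, 92), (17, 217, 92), (19, 183, 90), (21, 218, 89), (23, 215, 88), (25, 215, 87), (27, 215, 85), (29, 211, 83), (31, 210, 82), (33, 213, 79), (35, 192, 76), (37, 113, 71), (39, 81, 70), (41, 83, 70)]
```

View pics/w2.png

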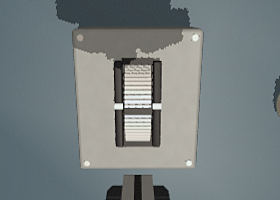

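Run:
```python
from h import *
f=np.load("w2.npz"); im,W=f["im"],f["W"]; W[W[...,2]>.11]=np.nan
print([b for b in bar(im,W) if abs(b[0])<25])
```

```text
[(-23, 197, 88), (-21, 197, 88), (-19, 174, 90), (-17, 227, 91), (-15, 190, 91), (-13, 234, 93), (-11, 197, 93), (-9, 237, 94), (-7, 212, 94), (-5, 205, 94), (-3, 87, 95), (-1, 89, 96), (1, 87, 95), (3, 103, 96), (5, 235, 95), (7, 173, 94), (9, 219, 94), (11, 165, 94), (13, 232, 93), (15, 179, 92), (17, 217, 92), (19, 183, 90), (21, 218, 89), (23, 215, 88)]
```

The bar now reads x≈0, z=95 mm, but it looks slightly below the marks in the picture. That could be parallax, so I'll check it enlarged and project the expected line.

Run:
```python
from h import *
f=np.load("w2.npz"); im,W=f["im"],f["W"]
# column through wheel centre: per row colour and coords
D=W[...,:2]-SC; X=D@ux; Y=D@uy
c=321
for r in range(178,202): 
    cs=[k for k in range(290,350) if abs(Y[r,k])<.01 and W[r,k,2]<.11]
    print(r,int(im[r,cs].mean()),(X[r,cs].mean()*1000).round(1),(W[r,cs,2].mean()*1000).round(1))
cv2.imwrite("pics/w2b.png",cv2.resize(im[130:240,270:370],None,fx=5,fy=5,interpolation=cv2.INTER_NEAREST))
```

```text
178 203 -11.4 93.4
179 149 -10.5 93.3
180 203 -9.6 93.4
181 244 -8.9 94.2
182 238 -8.0 94.5
183 210 -7.1 94.4
184 142 -6.0 93.6
185 203 -5.1 93.7
186 247 -4.5 95.0
187 211 -3.6 95.0
188 62 -2.8 95.3
189 87 -2.0 95.7
190 89 -1.0 95.7
191 90 -0.1 95.5
192 89 0.9 95.5
193 83 1.8 95.4
194 101 2.7 95.6
195 206 3.6 95.5
196 242 4.7 95.0
197 186 5.7 94.9
198 154 7.0 93.6
199 217 7.7 94.6
200 237 8.7 94.4
201 196 9.7 94.2
```

View pics/w2b.png

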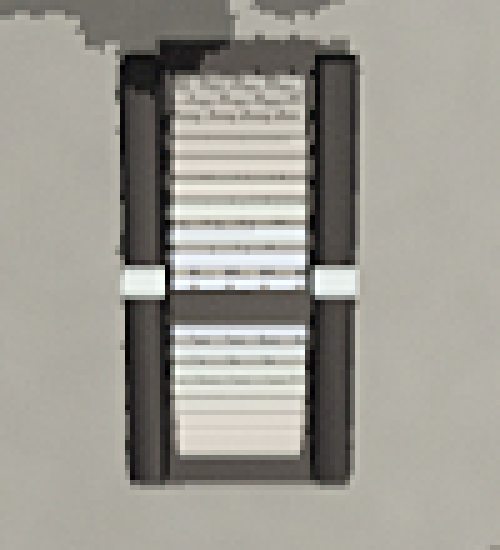

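The image confirms it: the bar lies between the marks (rows 290–323 in the crop). Its position is x=0±0.3 mm, z≈95.5 mm, and the small offset in the picture is parallax. Next is the grey starter, with a refinement from the wrist camera.

Run:
```python
from h import *
B=np.array([.591,-.147])
ctrl.movep([*B,.22],Q(np.pi+YAW))
ctrl.pause(.2)
im,d,W=cloud("wrist"); cv2.imwrite("pics/b1.png",im); np.savez("b1.npz",im=im,W=W)
D=np.hypot(W[...,0]-B[0],W[...,1]-B[1]); Z=W[...,2]
for lo,hi,r in [(.04,.054,.1),(.057,.0675,.04),(.0675,.08,.04)]:
    k=(D<r)&(Z>lo)&(Z<hi); p=W[k][:,:2].astype(np.float32)
    if len(p)>10: print(lo,len(p),cv2.minAreaRect(p),cv2.minEnclosingCircle(p),np.median(Z[k]),im[k].mean(0))
print(np.histogram(Z[(D<.03)],bins=np.arange(.045,.085,.002)))
print([ (m["p"],m["point"],W[int(m["point"][1]),int(m["point"][0])]) for m in models.recognise("wrist","start")])
print(get_state()["time"])
```

```text
0.04 9353 ((0.5894277095794678, -0.1530606895685196), (0.10951495915651321, 0.10019072890281677), 24.401872634887695) ((0.589216411113739, -0.1531972438097), 0.07199530303478241) 0.049428726666102346 [160.66962472 169.65048647 172.33155137]
0.057 1072 ((0.5893439054489136, -0.15306654572486877), (0.047035910189151764, 0.04658849909901619), 17.62762451171875) ((0.5894745588302612, -0.15281252562999725), 0.024024467915296555) 0.061482844419631255 [120.37593284 125.93003731 128.17723881]
0.0675 920 ((0.5892133116722107, -0.15286609530448914), (0.030688084661960602, 0.030917178839445114), 14.766603469848633) ((0.5895567536354065, -0.15293696522712708), 0.016083788126707077) 0.07134822299909761 [73.43043478 77.13369565 81.47608696]
(array([  0, 199, 683,  32,  16,  15,  20, 250, 758,  22,  19,  33, 257,
       625,   8,   0,   0,   0,   0,   0]), array([0.045, 0.047, 0.049, 0.051, 0.053, 0.055, 0.057, 0.059, 0.061,
       0.063, 0.065, 0.067, 0.069, 0.071, 0.073, 0.075, 0.077, 0.079,
       0.081, 0.083, 0.085]))
[(0.71, [141.9, 310.7], array([ 0.76564254, -0.28219723,  0.07182144])), (0.62, [308.4, 184.2], array([ 0.58948202, -0.15462163,  0.07201747]))]
14.0167
```

View pics/b1.png

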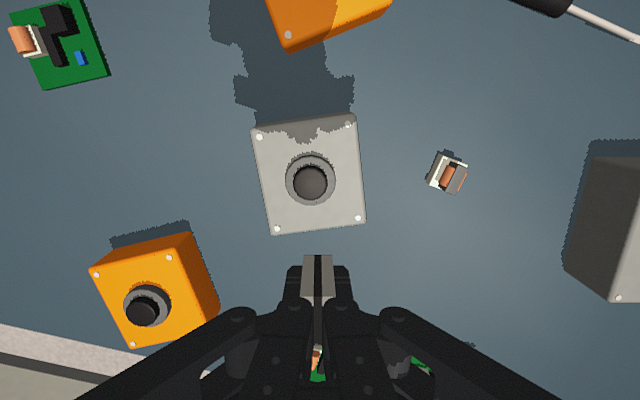

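The grey starter is confirmed at (310,182), with its button centre at (0.5894, −0.153), top at z=0.072 and collar at 0.062. Fully down is z≈0.066, still clear of the collar, so I'll press.

Run:
```python
from h import *
B=[.5894,-.1530]
g=lambda z,v=.1: ctrl.movel([*B,z],frame=QS,max_speed=v)
g(.12,.15); g(.08); ctrl.pause(.2); b=np.array(get_state()["contact_force"])
z=.076
while z>.058:
    g(z,.03); s=get_state(); f=np.array(s["contact_force"])-b
    print(round(z*1000,2),round(s["tcp_pos"][2]*1000,2),f.round(1))
    if f[2]>16: break
    z-=.0008
ctrl.pause(.3); s=get_state(); print("held",s["tcp_pos"],np.array(s["contact_force"])-b)
g(.08,.05); ctrl.pause(.2); g(.22,.2)
ctrl.pause(.5)
im,d,W=cloud("wrist"); D=np.hypot(W[...,0]-B[0],W[...,1]-B[1]); Z=W[...,2]
print("button z",np.median(Z[(D<.012)&(Z<.1)]), get_state()["time"])
im,d,W=cloud("scene"); print("scene", [x for x in bar(im,W) if abs(x[0])<28])
cv2.imwrite("pics/end.png",im[100:400,80:560])
```

```text
76.0 75.83 [-0.2  0.3  1. ]
75.2 75.14 [-0.3 -0.3 -0.3]
74.4 74.37 [-0.5  0.1  0.6]
73.6 73.55 [-0.6  0.2  1.2]
72.8 72.76 [-0.8 -0.   0.4]
72.0 72.11 [-0.8 -0.3  1.5]
71.2 71.31 [0.2 0.2 1.3]
70.4 70.49 [0.8 0.1 2.8]
69.6 69.65 [ 0.4 -0.   3.3]
68.8 68.83 [-0.5 -0.1  3.3]
68.0 68.02 [-0.1 -0.4  3.8]
67.2 67.25 [ 0.1 -0.5  5.4]
66.4 66.46 [-0.2  0.1  4.2]
65.6 66.09 [-1.5 -0.1  8.6]
64.8 65.97 [-2.7  0.  14.8]
64.0 65.89 [-4.5 -0.3 20.5]
held [ 0.58961161 -0.15307293  0.06592381] [-4.20985738  0.46556805 20.73873432]
button z 0.07154749617699324 21.9833
scene [(-27, 218, 85), (-25, 228, 87), (-23, 231, 89), (-21, 236, 90), (-19, 232, 90), (-17, 233, 92), (-15, 241, 93), (-13, 227, 92), (-11, 234, 95), (-9, 226, 95), (-7, 205, 95), (-5, 163, 96), (-3, 102, 96), (-1, 91, 96), (1, 105, 96), (3, 176, 95), (5, 226, 95), (7, 229, 93), (9, 239, 93), (11, 224, 94), (13, 232, 94), (15, 229, 93), (17, 233, 92), (19, 235, 91), (21, 231, 89), (23, 233, 88), (25, 229, 87), (27, 233, 85)]
```

The button bottomed out with a hard stop at z=0.0659 and came back up to 0.0715. The wheel's bar is still on top, and the arm is clear of everything. I'm handing in.

```bash
python3 -c "
from h import *
ticket.close_job(); print(get_state()['time'])"
```

```text
the job is handed in; nothing more can be done
the job is handed in; nothing more can be done
```

The tester is set up: the thumbwheel is in its stop with the black bar on top, and I then pressed the grey box's button fully down and let it come up. I handed the job in at about 22 s of robot time.

- **Wheel:** It started one click short, at about −0.52 rad. I rolled it towards the robot with the shut fingertips, pressing with about 5–9 N. Afterwards the wrist camera showed the bar at the top (0 ± 0.3 mm along the box, 95 mm high). The scene camera, after the button press, showed it within about 1 mm of the top.
- **Button:** I pressed the one grey starter; the orange look-alikes were left alone. It hit a hard stop 6 mm down, at about 20 N. After release it was back up at 71.5 mm, the same height as before within measurement error.
- **Checks:** None of them failed or disagreed. In the wrist picture the bar seemed slightly off the marks, but the depth reading showed this was parallax. I did not re-measure the loose things; the arm passed over them at about 0.2 m height, and no forces outside the two contacts were expected or looked for.

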